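Load the light stage with a lifter and hold its spring shutter open at the index

ROBOT

A 6-joint arm with a two-finger parallel gripper is mounted at the origin on a cart in front of the work surface, level with it; the furniture and walls round the work are solid. World frame = base frame: x ahead of the robot, y to its left, z up, the work surface at z = 0. Lengths are in mm, angles in rad, forces in N, time in s.
With the tool pointing down it reaches from about 350 to 775 mm from the base axis. Payload 7.3 kg.
Tool frame: the origin (TCP) lies at the very end of the fingers, on their centre line; the grasp point (between the pads) lies 19 mm behind it (r.pinch_z is the distance from the TCP to the grasp point, in mm); z points along the fingers, y is the line along which they close (so a half turn about z gives the same grasp; the last joint's range is limited). The gripper opens to 92 mm and grips with 3 to 60 N. Pads are 19 mm wide; open, the fingers measure 130 mm over their backs; the gripper's body (75 mm by 190 mm) begins 47 mm behind the grasp point.
Start: joints at [-1.282, 0.342, 1.524, -0, 1.275, -0.146], TCP at [221.169, -476.161, 226.741] pointing down, gripper open.
Joint ranges: [-2.53, 2.53], [-0.77, 2.02], [0.04, 2.7], [-1, 4.14], [0.28, 2.66], [-3.11, 3.11]. Speed limits (rad/s): [2.57, 2.57, 3.14, 3.14, 3.14, 3.14].

INTERFACE

Orientations are given as a 3x3 rotation matrix whose columns are the frame's x, y, z axes.
In Python, from bench import r gives the robot as it stands. Calls block until the motion is done:
- r.goto(position, orientation): joint-space move of the TCP to a pose.
- r.line_to(position, rotation=None, rate=150, f_stop=None): straight line of the TCP; rotation=None keeps the orientation; rate is the mean speed in mm/s. With f_stop (N) it stops when the force on the tool has changed by that much, and returns True; else False.
- r.goto_joints(angles): joint-space move.
- r.grip(opening, strength=None): opening from 0.0 (shut) to 1.0 (fully open); strength is the grip in N (None keeps the last); returns when the fingers have stopped.
- r.pause(seconds).
- r.ik(position, orientation): joint angles nearest the present ones, or None.
- r.state(): the state.
- r.grab_frame(name): name is "scene" or "top" or "wrist"; returns the picture (480x640x3 uint8, red, green, blue); there is no depth.
- r.get_calibration(name): a dict with "fx", "fy", "cx", "cy" (pixels), "pose" (4x4, takes a point from camera to world coordinates). Camera axes: x right, y down, z forward; pixel columns grow to the right and rows downward; lengths in mm; the calibration is good to about 2 mm. The wrist camera is an equidistant fisheye: a pixel r from the principal point sees the ray r / f radians off the axis. A picture is of the moment at which its call begins: read the wrist's pose just before it. get_calibration takes no time and is no camera call; for the wrist camera it gives the pose at the moment of the call.
A pose or a line that the arm cannot do raises r.PlanningError and nothing moves.
- r.sign_off(): hands the job in; it is judged then, once.
The state is a dict: "time": time; "joint_positions": joint angles; "dq": joint speeds; "effort": joint torques, N m; "ee_pos": TCP position; "orientation": TCP orientation; "contact_force": force on the tool from outside, world axes, zero at the start; "torque": the same for the moment, N m; "opening": opening from 0.0 (shut) to 1.0 (fully open); "grasp_force": force on a finger pad.
Only numpy, scipy, OpenCV 4.12 (cv2) and the standard library are available. Lean on these libraries where they do the work, as an engineer would, in place of code of your own. Each camera call takes 0.05 s, during which the arm holds its last target. There are 200 camera calls.

TASK

Take the flat-bladed lifter by its handle, slide its blade under the perforated metal plate on the low rack, and carry the plate on the blade, without the fingers touching it, to the light stage; leave it lying square and central across the two rails over the window, and stand the lifter back on the worktop on its blade. Then pull the stage's spring-return shutter out by its upright grip until its pointer stands opposite the middle of the index clip, and finish while still holding it there: let go and it springs shut. Leave the jar, stopwatch and weight standing near the work where they are.

Things in the scene. Friction and masses are not known exactly. Their poses are not given: they have to be found in the camera images.
- lifter: Lifter standing on its flat steel blade (130 x 40 x 3 mm), upright grey handle near the back end. Origin: blade underside, below the handle's middle; x along the blade to the tip, 105 mm ahead (back edge 25 mm behind), z up. Handle 24 (x) x 16 mm (y), 10 to 72 mm above the underside, on a collar 34 x 26 mm, 3 to 10 mm up. 140 g, loose.
- lifter_tip (a point): Middle of the lifter's blade tip, on its underside.
- plate: Perforated aluminium plate, 70 mm (x) by 84 mm (y), 5 mm thick, with four 11 mm holes near the middle; about 70 g, loose. Origin: centre of its underside. It starts lying flat on the rack's two rails.
- rack: Low grey rack, fixed: base 80 (x) x 96 (y) x 6 mm, two aluminium rails along x, 8 mm wide, 70 mm long, centred at y = +36 and -36 mm (64 mm free between). Rail tops 32 mm above the worktop, 26 mm of free height under the plate; open at both ends. Origin: centre of its underside; -x is the side towards the robot.
- stage: Light stage, fixed: grey housing 100 (x) x 140 (y) mm, top 28 mm above the worktop, with a 44 mm square window. On it two rails like the rack's (y = +36 and -36 mm), tops 50 mm above the worktop: 22 mm free height under the plate. Origin: centre of underside; -x faces the robot. A scale bar (12 mm wide, 20 mm high) at x = +40 mm runs out along -y to y = -214 mm.
- window (a point): Middle of the window at the height of the rail tops (50 mm above the worktop): the plate's origin belongs here, its x axis along the stage's x.
- shutter: Spring-return shutter, slides out along the stage's -y axis, 0 to 65 mm; the spring pulls it shut with 3 N when shut, 1 N more per 10 mm. Origin: at the stage's origin when shut. Its upright grey grip is 120 mm from the origin along -y: 32 (x) x 16 mm (y), 18 to 68 mm above the worktop; when shut its middle is 50 mm outside the housing wall.
- grip_top (a point): Middle of the top of the shutter's grip (moves with the shutter).
- pointer (a point): Tip of the thin steel pointer on the +x side of the shutter's grip, 25 mm above the worktop, at the same y as the middle of the grip (moves with the shutter).
- index_mark (a point): Black line on the middle of the index clip, a steel clip 12 mm wide (y) fixed on the scale bar, top 30 mm above the worktop, 25 to 50 mm out from the shut pointer. Axes parallel to the stage's; the pointer is at the mark when both have the same y along the stage. The pointer slides past without touching.
- jar: Screw-top jar, 56 mm across, 60 mm high; bystander. Origin: centre of underside.
- stopwatch: Round stopwatch lying flat, 66 x 60 x 19 mm; bystander. Origin: centre of underside.
- weight: Metal calibration weight, 38 mm across, 58 mm high; bystander. Origin: centre of underside.

How it is judged (in metres and radians):
On the way, in this order (a step that is already met when the one before it is completed fails the run):
1. the plate is lifted off the rack on the lifter's blade (height (world z) of plate above 0.045 m and contact force between plate and lifter above 0.2 N and contact force between plate and rack below 0.02 N and contact force between the fingers and lifter above 1 N), for 0.2 s.
2. the plate lies on the stage's rails over the window, free of the lifter (horizontal distance between plate and window below 0.015 m and z of plate in the frame of window between -0.004 and 0.004 m and angle between plate's own z axis and vertical below 0.06 rad and angle between the x axis of plate and the x axis of stage, either way round below 0.2 rad and contact force between plate and stage above 0.1 N and contact force between plate and lifter below 0.05 N), for 0.2 s.
3. the lifter stands on the worktop, let go (height (world z) of lifter below 0.006 m and angle between lifter's own z axis and vertical below 0.1 rad and contact force between the fingers and lifter below 0.1 N and linear speed of lifter below 0.03 m/s), for 0.2 s.
4. the shutter is pulled out to the index by the fingers (y of pointer in the frame of index_mark between -0.006 and 0.006 m and contact force between the fingers and shutter above 1.5 N), for 0.5 s.
At the end, for the whole second after the job is handed in: Fingers hold the shutter grip (over 1.5 N), at rest, pointer within 6 mm of the index clip's middle; plate flat on the stage rails, free of the lifter, within 15 mm of the window's middle and 0.2 rad of square; lifter let go, standing on its blade on the worktop, clear of the shutter (all of step 2 and all of step 3 and all of step 4 and linear speed of shutter below 0.01 m/s and contact force between lifter and shutter below 0.05 N); the arm keeps its last pose, push and grip.
It fails at once if the fingers touch the plate (contact force between the fingers and plate above 0.3 N).
It fails at once if the plate is dropped (height (world z) of plate below 0.022 m).
It fails at once if a bystander is moved by more than 20 mm (distance of any of jar, stopwatch, weight from where it was at the start of the episode above 0.02 m).
It also fails if it takes over 72 s, if anything falls off the work surface, if the arm or the gripper's body presses on something with over 40 N, if the wrist force passes 120 N, or if a joint passes its speed limit or range.

## Working session

There is one attempt and no reset: what is moved stays moved. The work goes in short steps, each a Python script; the robot and the scene stay as the last script left them, time stands still between calls to the robot, and variables do not carry over. Pictures are saved under pics/ and viewed, at most 10 in all, crops included, and the job is handed in when it is done.

```bash
ls; mkdir -p pics
python3 - <<'E'
from bench import r
import cv2,numpy as np
for n in("scene","top"):
    im=r.grab_frame(n); cv2.imwrite(f"pics/{n}0.png",im[:,:,::-1])
    c=r.get_calibration(n); print(n,c["fx"],c["fy"],c["cx"],c["cy"],np.round(c["pose"],3).tolist())
print(r.state()["time"],r.pinch_z)
E
```

```text
pics
scene 466.9239831472086 466.9239831472086 326.1608286454309 238.44547700102325 [[-0.651, -0.386, 0.653, -203.837], [-0.759, 0.347, -0.551, 547.515], [-0.014, -0.854, -0.519, 644.018], [0.0, 0.0, 0.0, 1.0]]
top 437.15235947392273 437.15235947392273 324.94173110501197 242.34720491980434 [[0.005, -0.999, 0.052, 467.058], [-1.0, -0.005, -0.005, -37.242], [0.005, -0.052, -0.999, 1174.169], [0.0, 0.0, 0.0, 1.0]]
0.1 18.8
```

View pics/top0.png

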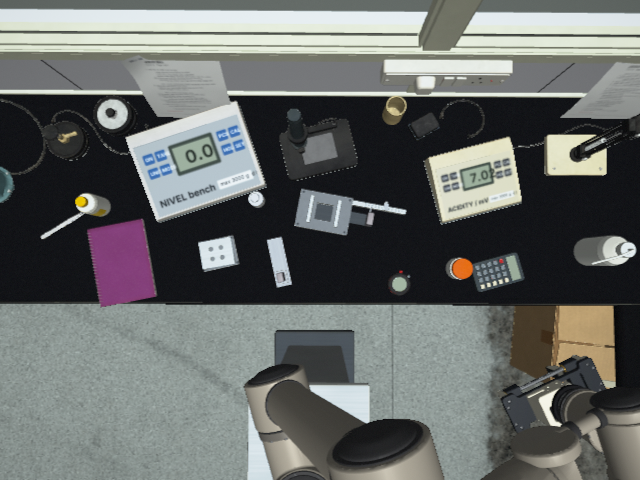

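View pics/scene0.png

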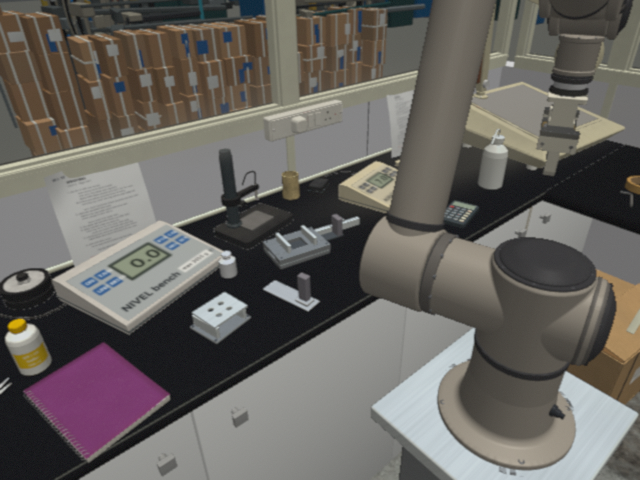

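The top view shows the plate on its rack at (218,253), the lifter at (280,262) with its tip away from the robot, the stage at (324,213), the shutter grip at (362,217), the clip near (387,207) and the weight at (256,199). The stopwatch is at (400,284) and the jar at (461,268). Next I'll take wrist views.

```bash
cat > h.py <<'E'
from bench import r
import numpy as np, cv2
def ray(c,u,v):
    x,y=(u-c["cx"])/c["fx"],(v-c["cy"])/c["fy"]
    if c.get("fish"):
        t=np.hypot(x,y); s=np.sin(t)/t if t>1e-9 else 1.; d=np.array([x*s,y*s,np.cos(t)])
    else: d=np.array([x,y,1.])
    P=np.array(c["pose"]); return P[:3,3],P[:3,:3]@d
def pt(c,u,v,z):
    o,d=ray(c,u,v); return o+d*(z-o[2])/d[2]
def proj(c,p):
    P=np.array(c["pose"]); q=P[:3,:3].T@(np.asarray(p,float)-P[:3,3])
    if c.get("fish"):
        t=np.arctan2(np.hypot(q[0],q[1]),q[2]); n=np.hypot(q[0],q[1]); x,y=q[0]/n*t,q[1]/n*t
    else: x,y=q[:2]/q[2]
    return np.array([c["cx"]+c["fx"]*x,c["cy"]+c["fy"]*y])
def snap(n,f):
    c=dict(r.get_calibration(n)); c["fish"]=n=="wrist"
    im=r.grab_frame(n)[:,:,::-1].copy(); cv2.imwrite(f"pics/{f}.png",im); np.save(f"pics/{f}.npy",c,allow_pickle=True); return c,im
def load(f): return np.load(f"pics/{f}.npy",allow_pickle=True).item(), cv2.imread(f"pics/{f}.png")
def down(yaw):  # tool pointing down, tool x at yaw
    c,s=np.cos(yaw),np.sin(yaw); return np.array([[c,s,0],[s,-c,0],[0,0,-1.]])
E
python3 - <<'E'
from h import *
c=dict(r.get_calibration("top"))
for n,u,v,z in [("plate",218,253,37),("lblade tip",274,238,3),("lhandle",281,276,72),("stage win",324,213,28),("grip",367,218,68),("clip",387,207,30),("weight",256,199,58),("stopw",400,284,19),("jar",461,268,60)]:
    print(n,pt(c,u,v,z).round())
s=r.state(); print(s["orientation"].round(3) if hasattr(s["orientation"],"round") else s["orientation"])
for y in(200,60,-60):
    for yaw in (0,np.pi/2,-np.pi/2,np.pi): print(y,yaw,r.ik([480,y,330],down(yaw)))
E
```

```text
plate [497. 235.  37.]
lblade tip [539.  94.   3.]
lhandle [439.  67.  72.]
stage win [604. -40.  28.]
grip [ 588. -149.   68.]
clip [ 621. -206.   30.]
weight [636. 135.  58.]
stopw [ 419. -241.   19.]
jar [ 462. -390.   60.]
[[ 0.907  0.421 -0.   ]
 [ 0.421 -0.907  0.001]
 [ 0.    -0.001 -1.   ]]
200 0 [ 2.47334251e-01  2.74061023e-01  1.33801972e+00 -4.44089210e-16
  1.52951192e+00  1.81813058e+00]
200 1.5707963267948966 [ 2.47334251e-01  2.74061023e-01  1.33801972e+00 -4.44089210e-16
  1.52951192e+00  2.47334251e-01]
200 -1.5707963267948966 [ 2.47334251e-01  2.74061023e-01  1.33801972e+00 -4.44089210e-16
  1.52951192e+00 -2.89425840e+00]
200 3.141592653589793 [ 2.47334251e-01  2.74061023e-01  1.33801972e+00 -4.44089210e-16
  1.52951192e+00 -1.32346208e+00]
60 0 [-3.42466555e-02  2.02514768e-01  1.43225924e+00 -4.44089210e-16
  1.50681864e+00  1.53654967e+00]
60 1.5707963267948966 [-3.42466555e-02  2.02514768e-01  1.43225924e+00 -4.44089210e-16
  1.50681864e+00 -3.42466555e-02]
60 -1.5707963267948966 None
60 3.141592653589793 [-3.42466555e-02  2.02514768e-01  1.43225924e+00 -4.44089210e-16
  1.50681864e+00 -1.60504298e+00]
-60 0 [-2.82956645e-01  2.02514768e-01  1.43225924e+00 -4.44089210e-16
  1.50681864e+00  1.28783968e+00]
-60 1.5707963267948966 [-2.82956645e-01  2.02514768e-01  1.43225924e+00 -4.44089210e-16
  1.50681864e+00 -2.82956645e-01]
-60 -1.5707963267948966 [-2.82956645e-01  2.02514768e-01  1.43225924e+00 -4.44089210e-16
  1.50681864e+00  2.85863601e+00]
-60 3.141592653589793 [-2.82956645e-01  2.02514768e-01  1.43225924e+00 -4.44089210e-16
  1.50681864e+00 -1.85375297e+00]
```

Run:
```python
from h import *
r.goto([500,-80,260],down(0)); c,a=snap("wrist","w1"); print(c["fx"],c["cx"],c["cy"],np.round(c["pose"],2).tolist())
r.goto([470,140,240],down(0)); c,b=snap("wrist","w2"); print(np.round(c["pose"],2).tolist())
print(r.state()["time"])
```

```text
371.64829954431775 317.95954969888345 231.5581431355131 [[-0.0, -0.96, -0.26, 569.79], [-1.0, 0.0, -0.0, -80.67], [0.0, 0.26, -0.96, 419.06], [0.0, 0.0, 0.0, 1.0]]
[[-0.0, -0.96, -0.26, 540.29], [-1.0, 0.0, -0.0, 139.16], [0.0, 0.26, -0.96, 399.36], [0.0, 0.0, 0.0, 1.0]]
2.8583
```

View pics/w1.png

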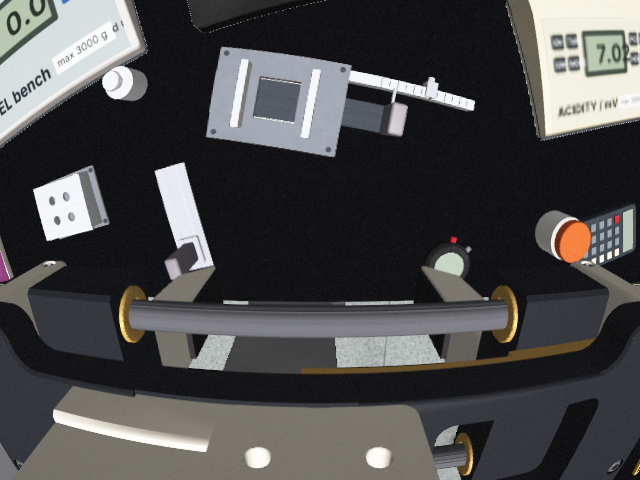

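View pics/w2.png

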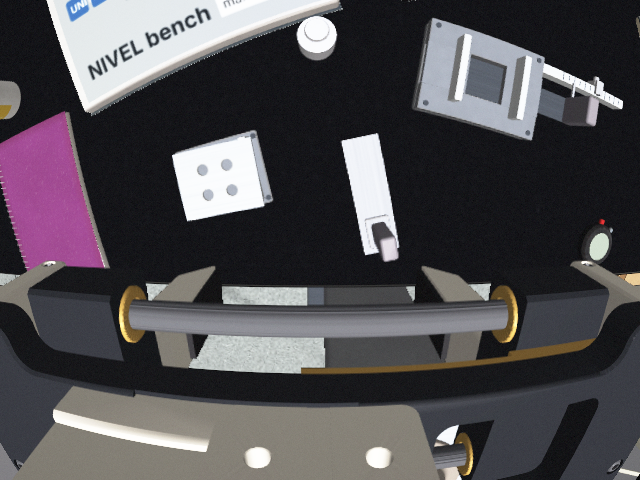

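w1 shows the stage, with its rails at (241,93) and (310,103), its window at (277,100), the grip top near (399,112) and the clip at (431,88). w2 shows the plate at (222,175), the blade from (360,138) to (382,250) and the handle top at (389,253). Now I'll measure these metrically.

```bash
cat > m.py <<'E'
from h import *
def rect(f,seed,z,mask,show=True):
    c,im=load(f); n,l=cv2.connectedComponents(mask(im.astype(int)).astype(np.uint8),connectivity=4)
    k=l[seed[1],seed[0]]; assert k>0,(f,seed,im[seed[1],seed[0]])
    cs,_=cv2.findContours((l==k).astype(np.uint8),cv2.RETR_EXTERNAL,cv2.CHAIN_APPROX_NONE)
    p=max(cs,key=len)[:,0,:].astype(float)
    w=np.array([pt(c,u,v,z)[:2] for u,v in p]).astype(np.float32)
    (cen,sz,_)=q=cv2.minAreaRect(w); b=cv2.boxPoints(q)
    e=b[1]-b[0],b[2]-b[1]; L=e[0] if np.linalg.norm(e[0])>np.linalg.norm(e[1]) else e[1]
    a=np.degrees(np.arctan2(L[1],L[0])); a=(a+90)%180-90
    if show: print(f,seed,"cen",np.round(cen,1),"size",np.round(sz,1),"long-axis deg",round(a,1))
    return np.array(cen),a
E
python3 - <<'E'
from m import *
for t in (150,185,205):
    B=lambda i:i.min(2)>t
    print(t)
    for f,s,z in [("w2",(180,190),37),("w1",(45,220),37),("w2",(357,160),3),("w1",(241,93),50),("w1",(311,103),50),("w2",(461,70),50),("w2",(521,90),50)]:
        try: rect(f,s,z,B)
        except AssertionError as e: print(e)
for t in (70,90):
    D=lambda i:i.max(2)<t
    for f,s in [("w1",(270,95)),("w2",(490,80))]:
        try: rect(f,s,28,D)
        except AssertionError as e: print(e)
c,im=load("w1"); A=cv2.resize(im[60:170,330:480],None,fx=5,fy=5,interpolation=cv2.INTER_CUBIC)
cv2.imwrite("pics/z1.png",A)
c,im=load("w2"); Bm=cv2.resize(im[120:270,330:420],None,fx=4,fy=4,interpolation=cv2.INTER_CUBIC)
cv2.imwrite("pics/z2.png",Bm)
E
```

```text
150
w2 (180, 190) cen [497.5 237.3] size [75.5 93.7] long-axis deg -77.8
w1 (45, 220) cen [498.2 233.9] size [ 74.8 100.4] long-axis deg -79.6
w2 (357, 160) cen [466.7  79.6] size [143.3  40.7] long-axis deg 12.6
w1 (241, 93) cen [ 594.  -106.3] size [266.3  96.9] long-axis deg 81.7
w1 (311, 103) cen [ 594.  -106.3] size [266.3  96.9] long-axis deg 81.7
w2 (461, 70) cen [592.1 -91.3] size [261.9  96.6] long-axis deg 81.6
w2 (521, 90) cen [592.1 -91.3] size [261.9  96.6] long-axis deg 81.6
185
w2 (180, 190) cen [496.5 240.6] size [72.5 84.9] long-axis deg -79.8
w1 (45, 220) cen [496.4 241.3] size [71.9 84.5] long-axis deg -79.6
w2 (357, 160) cen [473.  81.] size [130.3  40.3] long-axis deg 12.7
w1 (241, 93) cen [611.7  -2.3] size [ 8.5 70.4] long-axis deg -10.3
w1 (311, 103) cen [599.3 -73.3] size [ 8.6 70. ] long-axis deg -10.4
w2 (461, 70) cen [611.5  -2.9] size [ 8.6 70.9] long-axis deg -10.1
w2 (521, 90) cen [599.  -73.8] size [ 8.6 70.5] long-axis deg -10.3
205
w2 (180, 190) cen [496.5 240.7] size [72.2 84.7] long-axis deg -79.8
w1 (45, 220) cen [496.3 241.4] size [71.6 83.9] long-axis deg -79.8
w2 (357, 160) cen [473.1  80.9] size [129.9  40.1] long-axis deg 12.6
w1 (241, 93) cen [611.9  -2.3] size [ 8.1 69.7] long-axis deg -10.3
w1 (311, 103) cen [599.2 -73.4] size [ 8.2 69.8] long-axis deg -10.5
w2 (461, 70) cen [611.9  -2.8] size [ 8. 70.] long-axis deg -10.2
w2 (521, 90) cen [599.1 -73.9] size [ 8.1 70. ] long-axis deg -10.2
('w1', (270, 95), array([97, 86, 80], dtype=uint8))
('w2', (490, 80), array([109,  98,  93], dtype=uint8))
('w1', (270, 95), array([97, 86, 80], dtype=uint8))
('w2', (490, 80), array([109,  98,  93], dtype=uint8))
```

View pics/z1.png

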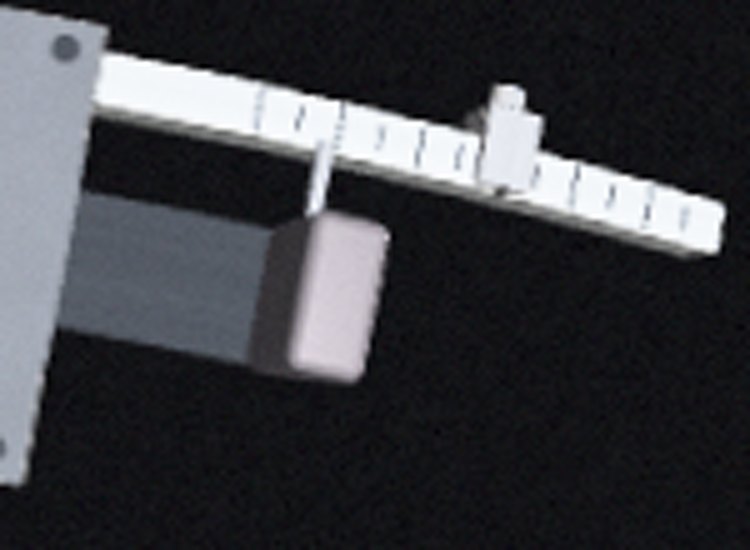

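View pics/z2.png

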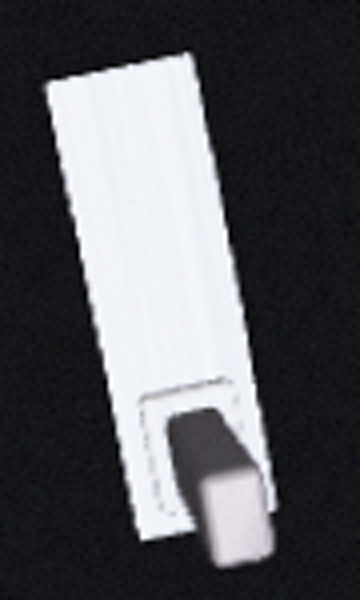

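z1 shows the pointer tip at about w1 (395,88.6) and the clip centre at about (432,91). z2 shows the handle top centre at about w2 (389.7,249.5). The rail, plate and blade sizes all match the data sheet. I'll cross-check the handle and rack, then grasp the lifter.

```bash
cat >> m.py <<'E'
def ax(deg): a=np.radians(deg); return np.array([np.cos(a),np.sin(a)]),np.array([-np.sin(a),np.cos(a)])
LY=12.6; L0=np.array([473.05,80.95])-40*ax(LY)[0]
PY=10.2; P0=np.array([496.4,241.0])
SY=-10.3; S0=np.array([605.5,-38.1])
E
python3 - <<'E'
from m import *
c,im=load("w2"); print("L0",L0,"handle top",pt(c,389.7,249.5,72))
x,y=ax(PY)
for a,b in((40,-48),(-40,-48)): print("rack corner px",proj(c,[*(P0+a*x+b*y),6]).round(1))
# rack base right edge, grey: fit line
h=[]
for v in range(140,200,6):
    row=im[v,235:300].max(1).astype(int); u=235+np.where(row>60)[0].max(); h.append(pt(c,u+.5,v,6)[:2])
h=np.array(h,np.float32); d=cv2.fitLine(h,cv2.DIST_HUBER,0,.01,.01).ravel()
print("rack edge deg",np.degrees(np.arctan2(d[1],d[0])),"offset from P0 in y",(d[2:]-P0)@y)
c,_=load("w1"); x,y=ax(SY); 
pp=pt(c,395,88.6,25)[:2];cl=pt(c,432.2,91,30)[:2]; gt=pt(c,399.5,119.5,68)[:2]
for n,p in(("ptr",pp),("clip",cl),("grip",gt)): print(n,p.round(1),((p-S0)@x).round(1),((p-S0)@y).round(1))
R=down(np.radians(LY))
r.goto([*L0,110],R); r.line_to([*L0,32],rate=120); r.grip(0,55); s=r.state(); print(s["opening"]*92,s["grasp_force"],s["ee_pos"],s["time"])
E
```

```text
L0 [434.01332952  72.22427034] handle top [433.49537785  71.64053825  72.        ]
rack corner px [259.  129.8]
rack corner px [273.7 202.6]
rack edge deg 12.681714 offset from P0 in y -46.49371826138265
ptr [ 618.5 -162.4] 35.0 -120.0
clip [ 617.8 -202.2] 41.5 -159.3
grip [ 583.5 -158. ] -0.2 -121.9
16.0410688918968 54.99926447868347 [433.99811835  72.22561404  31.97454016] 5.4667
```

Run:
```python
from m import *
x,y=ax(PY); R=down(np.radians(PY)); H=P0-62*x; pre=P0-157*x
r.line_to([*L0,100],rate=120)
r.goto([*pre,100],R); r.line_to([*pre,46],rate=100)
c,im=snap("wrist","w3"); 
print(r.line_to([*H,46],rate=60,f_stop=6),r.state()["ee_pos"],r.state()["contact_force"],r.state()["time"])
c,im=snap("wrist","w4"); cv2.imwrite("pics/w34.png",np.vstack([load("w3")[1][60:300,100:500],im[60:300,100:500]]))
```

```text
False [435.04051772 229.9968011   45.99171275] [ 0.4989083   0.33470931 -0.56207158] 9.3667
```

View pics/w34.png

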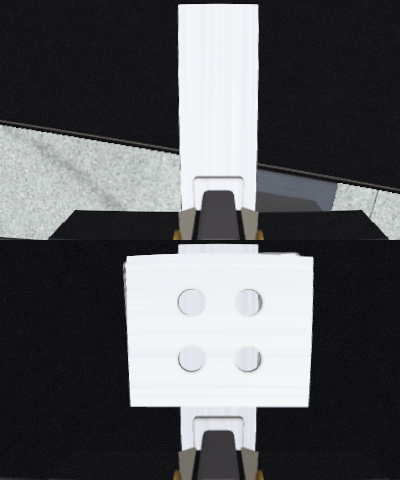

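The crop shows the blade centred under the plate, with the tip showing beyond it and the collar clear at the near edge. Now I'll lift.

Run:
```python
from m import *
p=r.state()["ee_pos"]
r.line_to([p[0],p[1],72],rate=30); r.line_to([p[0],p[1],125],rate=50); r.pause(0.4)
c,im=snap("wrist","w5"); s=r.state(); print(s["ee_pos"],s["contact_force"],s["time"],s["opening"]*92)
z=s["ee_pos"][2]-32+8
cen,a=rect("w5",(300,170),z,lambda i:i.min(2)>185)
x,y=ax(PY); d=cen-s["ee_pos"][:2]; print("plate rel handle",d@x,d@y)
cv2.imwrite("pics/w5c.png",im[20:320,100:540])
```

```text
[435.09820994 229.98678543 124.94828049] [ 0.19346718 -0.29132829 -1.88948453] 12.0917 15.677120555054962
w5 (300, 170) cen [485.8 238.7] size [105.4  84.6] long-axis deg 10.0
plate rel handle 51.469986937039145 -0.4033484176227322
```

View pics/w5c.png

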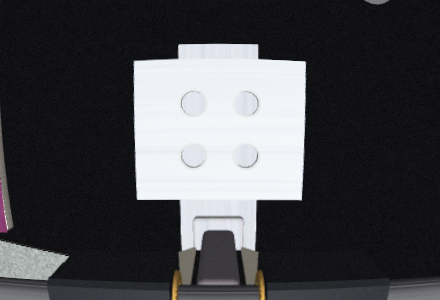

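The plate is riding on the blade: its top edge is at row 80, its bottom edge at row 220 and the blade tip at row 64. I'll compute its offset and carry it to the stage.

Run:
```python
from m import *
c,im=load("w5"); x,y=ax(PY); p=r.state()["ee_pos"]; z0=p[2]-32
f=lambda u,v,z:((pt(c,u,v,z)[:2]-p[:2])@x, (pt(c,u,v,z)[:2]-p[:2])@y)
a,b,t=f(319,80,z0+8),f(319,220,z0+8),f(319,64,z0+3); print(a,b,t)
off=(a[0]+b[0])/2; print("off",off, "left/right",f(235,150,z0+8)[1],f(403,150,z0+8)[1])
off=np.clip(off,58,66)
sx,sy=ax(SY); R=down(np.radians(SY)); G=S0-off*sx
r.line_to([*G,125],R,rate=75)
r.line_to([*G,90],rate=40)
c,im=snap("wrist","w6"); s=r.state(); print(G,s["ee_pos"],s["time"])
cv2.imwrite("pics/w6c.png",im[20:320,100:540])
```

```text
(np.float64(95.8475719775711), np.float64(-0.4034136182403252)) (np.float64(25.866390654342766), np.float64(-0.3882426959817442)) (np.float64(104.87479708713492), np.float64(-0.4241880888407188))
off 60.856981315956936 left/right 41.37861295697517 -42.2168878999058
[545.62372663 -27.21863694] [545.86702381 -27.26831323  90.33111011] 17.05
```

View pics/w6c.png

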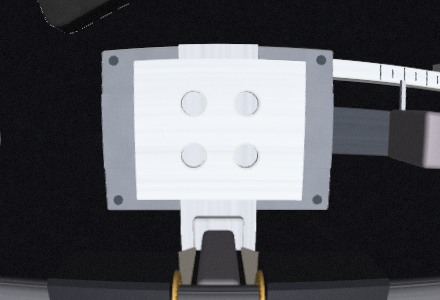

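The plate sits square over the housing. I'll lower it, withdraw the blade and check.

Run:
```python
from m import *
sx,sy=ax(SY); p=np.array(r.state()["ee_pos"]); G=p[:2]
r.line_to([*G,80],rate=25); r.line_to([*G,70],rate=20); print(r.state()["ee_pos"],r.state()["contact_force"])
B=G-112*sx; print(r.line_to([*B,70],rate=60,f_stop=6))
c,im=snap("wrist","w7"); print(r.state()["time"])
q=proj(c,[*S0,55]).round(); print(q)
rect("w7",(int(q[0]),int(q[1])),55,lambda i:i.min(2)>185)
cv2.imwrite("pics/w7c.png",im[0:320,60:580])
```

```text
[545.93052807 -27.27963048  70.00026623] [-0.50860797  0.49550262 -1.37391655]
False
20.3167
[317. -65.]Traceback (most recent call last):
  File "<stdin>", line 7, in <module>
  File "m.py", line 4, in rect
    k=l[seed[1],seed[0]]; assert k>0,(f,seed,im[seed[1],seed[0]])
                                 ^^^
AssertionError: ('w7', (317, -65), array([122, 130, 138], dtype=uint8))
```

Run:
```python
from m import *
p=np.array(r.state()["ee_pos"]); r.line_to([p[0],p[1],100],rate=100)
r.goto([*L0,70],down(np.radians(LY))); print(r.line_to([*L0,31],rate=25,f_stop=4),r.state()["ee_pos"])
r.grip(0.6); p=np.array(r.state()["ee_pos"]); r.line_to([p[0],p[1],120],rate=120)
R=down(np.radians(SY)); sx,sy=ax(SY); g=S0-120*sy
V=S0-95*sy-90*sx
r.goto([*V,150],R); r.pause(.2)
c,im=snap("wrist","w8"); print(r.state()["time"])
for t in (185,205):
  q=proj(c,[*S0,55]).round().astype(int); print(q)
  try: rect("w8",tuple(q+[8,0]),55,lambda i:i.min(2)>t)
  except Exception as e: print(repr(e))
cv2.imwrite("pics/w8c.png",im)
```

```text
True [433.96330956  72.20656426  31.96300227]
25.3833
[185 107]
w8 (np.int64(193), np.int64(107)) cen [606.4 -38.7] size [84.9 71.7] long-axis deg 79.4
[185 107]
w8 (np.int64(193), np.int64(107)) cen [606.5 -38.5] size [84.4 71.2] long-axis deg 79.6
```

View pics/w8c.png

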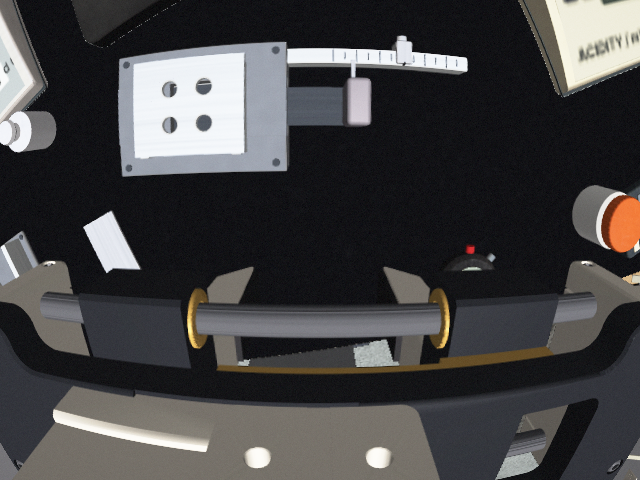

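The plate is within 1 mm and 0.2° of target, and the lifter stands at (110,240). Next I'll measure the clip numerically from directly above. The line is the dark spot on the bright clip.

Run:
```python
from m import *
sx,sy=ax(SY); R=down(np.radians(SY))
V=S0-159*sy-55*sx; r.goto([*V,125],R); r.pause(.2)
c,im=snap("wrist","w9"); print(r.state()["time"])
print("tcp",r.state()["ee_pos"])
g=im.min(2).astype(int)
q=proj(c,[*(S0+40*sx-159*sy),30]); print(q)
u,v=q.round().astype(int)
for row in range(v-18,v+20,2): print(row,' '.join(f"{k:3d}" for k in g[row,u-18:u+19]))
for yy in(-153,-156,-159,-162,-165): print(yy,proj(c,[*(S0+40*sx+yy*sy),30]).round(1))
```

```text
26.0417
tcp [ 523.02439529 -183.77426343  125.51612096]
[319.23419505  95.73414921]
78  20  19  12  12  15  14  14  11  17  35  76  97 159 178 186 186 186 185 190 189 185 179 149  79  54  13  10  12  11  16  16  18  16  17  10  15  17
80  14  17  20  17  15  11  15  29 114 226 228 230 230 228 229 229 226 225 226 228 231 229 228 225 228 232  77  14  16  15  16  20  14  19  16  16  14
82  18  20  20  17  17  13  16  30 115 226 229 229 231 229 229 229 228 225 225 229 231 229 228 226 227 232  87  19  16  14  20  19  14  17  14  12  18
84  17  14  13  16  14  17  19  27 113 226 229 230 230 229 229 228 228 227 226 229 229 230 228 226 226 232  92  15  14  19  18  13  17  22  13  14  13
86  12  14  14  16  11  13  16  25 117 224 228 229 230 229 228 227 227 226 227 229 229 229 228 228 226 236 101   9  21  14  19  15  15  20  18  22  14
88  72  73  73  78  79  77  77  81 135 224 228 229 230 228 229 227 226 226 227 228 229 230 228 226 227 234 133  85  81  78  79  78  78  77  76  75  68
90 240 239 240 240 240 240 240 228 185 222 228 230 229 227 229 229 228 226 226 229 231 229 227 227 227 234 239
[... 1255 characters left out ...]
8  21  12  18  12  15  11  16  17  18  16  16  18  12  16  21  18  18  16  14  15  13  15  13  13  15  15  16  16  17  19  16  13  13  16  16  17  10
110  17  16  17  14  13  20  19  19  19  19  18  18  15  16  13  18  16  18  18   9  19  16  17  14  12  16  14  13  20  15  20  20  16  15  12  18  16
112  21  21  19  12  13  12  21  20  14  17  14  12  15  15  16  20  18  13  15  15  15  17  15  22  15  14  15  17  16  16  17  14  20  17  25  13  19
114  15  13  15  18  13  19  22  14  18  18  15  20  11  18  19  18  18  18  16  13  14  17  12  18  14  14  19  17  18  17   9  18  21  14  17  12  14
-153 [310.3  95.7]
-156 [314.8  95.7]
-159 [319.2  95.7]
-162 [323.7  95.7]
-165 [328.1  95.8]
```

The clip edges and its black line agree: the mark is at stage y ≈ -158.2, a pull of about 38.2 mm. Now I'll grasp the grip and pull.

Run:
```python
from m import *
sx,sy=ax(SY); R=down(np.radians(SY)); g=S0-120*sy
r.grip(0.45); r.goto([*g,110],R); print(r.line_to([*g,33],rate=80,f_stop=8))
r.grip(0,40); s=r.state(); print(s["opening"]*92,s["grasp_force"],s["ee_pos"])
r.line_to([*(g-38.2*sy),33],rate=30); r.pause(.3); s=r.state(); print(s["ee_pos"],((np.array(s["ee_pos"][:2])-S0)@sy),s["contact_force"],s["grasp_force"],s["time"])
c,im=snap("wrist","w10"); gr=im.min(2).astype(int)
q=proj(c,[*(S0+28*sx-158.2*sy),25]); print("ptr expected",q); u,v=q.round().astype(int)
for row in range(v-36,v+24,3): print(row,' '.join(f"{k:3d}" for k in gr[row,u-18:u+19]))
for X,z in((35,25),(28,25),(40,30),(34,30)):
  for yy in(-155.2,-158.2,-161.2): print(X,z,yy,proj(c,[*(S0+X*sx+yy*sy),z]).round(1))
```

```text
False
15.895131631939304 39.9990177154541 [ 584.21033297 -155.72170041   33.20923228]
[ 577.37620319 -193.63032119   33.14779119] -158.05255312856775 [1.61891905 6.67303485 4.2384212 ] 40.00037133693695 30.2833
ptr expected [317.94478555 223.89094725]
188 246 246 246 234 189 225 234 232 231 233 233 233 232 231 232 231 230 231 230 230 232 232 232 234 232 231 230 230 230 231 236 223 243 245 245 246 245
191 210 240 245 237 203 225 233 232 233 234 234 232 231 232 232 232 229 230 229 229 232 232 234 233 233 232 230 231 230 232 235 223 242 245 245 244 239
194 202 238 244 233 199 225 233 231 233 232 234 233 232 231 234 231 230 231 230 230 230 233 233 234 232 233 230 230 231 232 235 221 240 244 243 243 239
197 151 229 245 234 195 224 232 232 232 232 234 230 232 232 232 233 230 231 229 230 232 232 234 233 232 231 231 230 229 232 233 220 242 244 244 244 238
200 165 235 245 235 196 225 232 232 232 234 233 233 231 232 232 230 232 229 229 231 233 233 235 233 232 230 229 230 231 231 233 224 242 245 244 245 240
203 236 245 248 236 195 225 234 231 233 233 233 232 231 232 232 232 230 230 229 231 232 
[... 1815 characters left out ...]
 229 212 113  18  21  18  19  17  17   9  17  21  18  19  17  21  23  17
242  15  17  12  18  21  14  13  19  16  10  20  19  15  19  46 224 229 230 228 229 212 111  17  18  17  19  13  17  17  18  19  16  14  18  17  17  17
245  35  39  38  38  37  36  31  32  34  35  38  35  30  37  55 223 230 229 229 229 214 121  35  34  29  32  34  31  37  36  36  38  34  34  36  37  37
35 25 -155.2 [311.4 209.1]
35 25 -158.2 [317.9 209.1]
35 25 -161.2 [324.5 209.1]
28 25 -155.2 [311.5 223.9]
28 25 -158.2 [317.9 223.9]
28 25 -161.2 [324.4 223.9]
40 30 -155.2 [311.2 200.4]
40 30 -158.2 [317.9 200.4]
40 30 -161.2 [324.7 200.4]
34 30 -155.2 [311.2 213.6]
34 30 -158.2 [317.9 213.6]
34 30 -161.2 [324.6 213.6]
```

The pointer is centred within about 0.3 mm of the black line, at under 10 N. I'll hold and hand in.

Run:
```python
from h import *
r.pause(0.6); print(r.state()["time"],r.state()["grasp_force"]); print(r.sign_off())
```

```text
30.9333 40.000417828559875
the job is handed in; nothing more can be done
None
```

I handed the job in at 30.9 s. The plate lies about 1 mm off centre and 0.2° off square on the stage rails, the lifter stands on its blade back where it started, and the shutter is held with its pointer about 0.3 mm from the index line; the sign-off call gave no verdict.

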